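# Walk the cast billet round to the grinding fence

## Robot

A 7-joint arm with a two-finger parallel gripper is mounted at the origin on the work surface. World frame = base frame: x ahead of the robot, y to its left, z up, the work surface at z = 0. Lengths are in m, angles in rad, forces in N, time in s.
With the tool pointing down it reaches from about 0.4 to 0.9 m from the base axis. Payload 5.6 kg.
Tool frame: the origin (TCP) lies at the very end of the fingers, on their centre line; the grasp point (between the pads) lies 19 mm behind it; z points along the fingers, x is the direction in which the jaws open and shut, and the axes are right-handed (so a half turn about z gives the same grasp; the last joint's range is limited). The gripper opens to 92 mm and grips with 3 to 60 N. Pads are 20 mm wide; open, the fingers measure 128 mm over their backs; the gripper's body (75 mm by 189 mm) begins 69 mm behind the grasp point.
Start: joints at [-1.25, 0.468, -0.012, 1.603, 0.006, 1.071, -0.056], TCP at [0.231, 0.607, 0.191] pointing down, gripper open.
Joint ranges: [-2.53, 2.53], [-0.31, 2.02], [-1.57, 1.55], [0.28, 2.44], [-1.29, 4.43], [0.15, 1.84], [-2.92, 2.92]. Speed limits (rad/s): [2.57, 2.57, 3.14, 3.14, 3.14, 3.14, 3.14].

## Interface

Orientations are given as a unit quaternion [w, x, y, z].
In Python, from bench import state, vision, ticket gives the robot as it stands. The module is installed in compiled form; this text tells all that it offers.
- The arm moves only by the shell command python3 -m creep 'ROWS' [FORCE]. ROWS is JSON, a list of rows, each an object of numbers: "x", "y", "z": the shift along the tool's x, y, z in mm; "wx", "wy", "wz": the turn, a rotation vector about the tool's x, y, z in rad; "hand": the closure, from 0 (fully open) to 1 (shut). In form: [{"x": .., "y": .., "z": .., "wx": .., "wy": .., "wz": .., "hand": ..}, ...]. A call has 1 to 8 rows; each row shifts and turns the commanded pose from where the row before left it, along the tool's axes as they then stand; what a row does not reach is not made up. A row lasts 1/10 s, in which the tool goes at most 50 mm and 8.59 degrees, less where a joint would pass 70% of its speed; a pose out of reach is approached as far as the arm can. A call with a gripper value outside its range is refused whole. The fingers move at their own pace and stop on an object; FORCE is the grip in N (left out, the last holds). Time passes only in rows, so rows that do not move let the fingers close. It gives the time, the measured TCP pose, the force and the opening at its end, in the units of the state.
- state(): the state, without advancing time (a new reading comes with each control period).
- vision.snapshot(name): name is "scene" or "top"; returns (picture, depth): 384x512x3 uint8, blue, green, red; 384x512 float32, m along the optical axis (not along the pixel's ray), 0 where there is no reading.
- vision.camera_info(name): a dict with "camera_matrix" (3x3 intrinsics, pixels), "rvec" (rotation vector, rad) and "tvec" (3), from world to camera coordinates, as OpenCV has them. Camera axes: x right, y down, z forward; pixel columns grow to the right and rows downward; lengths in m; the calibration is good to about 2 mm. A picture is of the moment at which its call begins. camera_info takes no time and is no camera call.
- ticket.close_job(): hands the job in, once; it reports no verdict.
The state is a dict: "time_s": time; "q": joint angles; "joint_vel": joint speeds; "tau": joint torques, N m; "tool_pos": TCP position; "orientation": TCP orientation; "contact_force": force on the tool from outside, world axes, zero at the start; "torque": the same for the moment, N m; "opening": finger opening in m.
Only numpy, scipy, OpenCV 4.12 (cv2) and the standard library are available. Lean on these libraries where they do the work, as an engineer would, in place of code of your own. Each camera call takes 0.05 s, during which the arm holds its last target.

## Task

The heavy aluminium billet on the bench stands askew to the steel fence: push it round with the fingertips, nudging one corner and then another as needed, until one of its two long sides lies flat against the front of the fence, with neither end of the billet sticking out past the fence's ends. Only push it along the bench, never lift or tip it, and leave everything else where it stands. Move clear when done.

Things in the scene. Friction and masses are not known exactly. Their poses are not given: they have to be found in the camera images.
- billet: Cast aluminium block, plain metal, 98 mm (its x) by 140 mm (y) by 26 mm high (z), 0.9 kg, loose; dry friction, it stops when the push stops. Origin: centre of its underside. The 140 mm long sides are its faces at x = +49 and -49 mm, alike; either may end at the fence. Starts with long sides 43 to 90 degrees off the fence, turned either way, its centre 130 to 155 mm in front of the face.
- fence: Fixed steel angle bar. Its upright front face, 180 mm long, 34 mm high, looks to its -x, towards the robot. Origin: on the bench, in that face's plane, midway along it; x points backwards from the face, y along it, z up. The foot reaches 60 mm behind. Billet flat against it: billet origin at fence x = -49 mm; its ends do not stick out while within 20 mm of the middle along y.
- wheel: Bystander: black rubber-rimmed contact wheel lying flat, 72 mm across, 44 mm high, off the fence's +y end. Origin: centre of its underside.
- spacer: Bystander: steel ring 48 mm across, 22 mm high, off the fence's -y end. Origin: centre of its underside.
- offcut: Bystander: small aluminium offcut 35 by 70 by 30 mm high, in front of and beyond the fence's +y end. Origin: centre of its underside.
- can: Bystander: white spray can 60 mm across, 160 mm tall, on the left of the bench. Origin: centre of its underside.
- wrench: Bystander: steel wrench 170 mm long lying on the right of the bench. Origin: about its middle.
- bin: Bystander: open grey bin 130 by 100 by 70 mm high on the left of the bench. Origin: centre of its underside.
- brush: Bystander: hand brush 170 mm long lying on the right of the bench. Origin: about its middle.
Things that resemble listed ones, but are neither listed nor needed, are in the scene too. Leave any green or yellow look-alike of the billet alone.

How it is judged:
On the way, in this order (a step that is already met when the one before it is completed fails the run):
1. a long side of the billet has been turned to face the fence (within 20 degrees) (angle between the x axis of billet and the x axis of fence, either way round below 0.35 rad), for 0.1 s.
2. the long side lies flat against the fence (angle between the x axis of billet and the x axis of fence, either way round below 0.045 rad and x of billet in the frame of fence between -0.0545 and -0.045 m and y of billet in the frame of fence between -0.022 and 0.022 m and height (world z) of billet below 0.004 m and angle between billet's own z axis and vertical below 0.04 rad and linear speed of billet below 0.01 m/s and angular speed of billet below 0.05 rad/s), for 0.2 s.
At the end, for the whole second after the job is handed in: A long side of the billet lies flat against the fence's front face: parallel within 2.5 degrees, its centre no more than 5.5 mm further from the face than dead flush, neither end past the fence's ends (centre within 22 mm of the fence's middle), flat on the bench and at rest (all of step 2); the robot touches nothing.
It fails at once if the billet is lifted off the bench or tipped (height (world z) of billet above 0.01 m or angle between billet's own z axis and vertical above 0.12 rad).
It fails at once if one of the other things (wheel, spacer, offcut, can, wrench, bin, brush) is moved by more than 15 mm (distance of any of wheel, spacer, offcut, can, wrench, bin, brush from where it was at the start of the episode above 0.015 m).
It also fails if it takes over 51 s, if anything falls off the work surface, if the arm or the gripper's body presses on something with over 40 N, if the wrist force passes 120 N, or if a joint passes its speed limit or range.

## Working session

There is one attempt and no reset: what is moved stays moved. The work goes in short steps, Python scripts to look and compute and a shell command to move; the robot and the scene stay as the last step left them, time stands still between calls to the robot, and variables do not carry over. Pictures are saved under pics/ and viewed, and the job is handed in when it is done.

```bash
mkdir -p pics
python3 - <<'E'
from bench import state, vision
import cv2,numpy as np
s=state(); print(s)
for n in("scene","top"):
    p,d=vision.snapshot(n); cv2.imwrite(f"pics/{n}0.png",p); np.savez(f"{n}0.npz",p=p,d=d); print(n,vision.camera_info(n))
E
ls
```

```text
{'time_s': 0.0, 'q': array([-1.24997705,  0.46836575, -0.0115934 ,  1.60361858,  0.00602914,
        1.07138549, -0.05630264]), 'joint_vel': array([ 6.22540971e-04,  1.07957476e-03, -6.32596483e-04, -1.21830835e-03,
        4.69616936e-05, -1.42896888e-03,  1.04313760e-03]), 'tau': array([-7.16174691e-04, -5.20583832e+01, -1.24955762e-02, -2.43752342e+01,
       -5.65972854e-02,  1.72161584e-02,  1.55419352e-04]), 'tool_pos': array([0.23116201, 0.60684413, 0.18984989]), 'orientation': array([ 5.55466432e-04,  8.23377841e-01,  5.67492882e-01, -6.71828209e-04]), 'contact_force': array([-1.00223527, -0.09955188,  0.94975871]), 'torque': array([-0.01697233, -0.02977235,  0.00848475]), 'opening': 0.09186735562887414}
scene {'camera_matrix': array([[369.57763943,   0.        , 251.71522567],
       [  0.        , 369.57763943, 188.48147107],
       [  0.        ,   0.        ,   1.        ]]), 'rvec': array([ 1.87086762,  1.27848962, -0.63512254]), 'tvec': array([-0.19993862, -0.25300337,  1.5223329 ])}
top {'camera_matrix': array([[428.73716345,   0.        , 257.34581829],
       [  0.        , 428.73716345, 183.47957198],
       [  0.        ,   0.        ,   1.        ]]), 'rvec': array([ 2.1731115 , -2.1210073 ,  0.15892115]), 'tvec': array([-0.00631362,  0.52496019,  1.51590794])}
pics
scene0.npz
top0.npz
```

View pics/scene0.png

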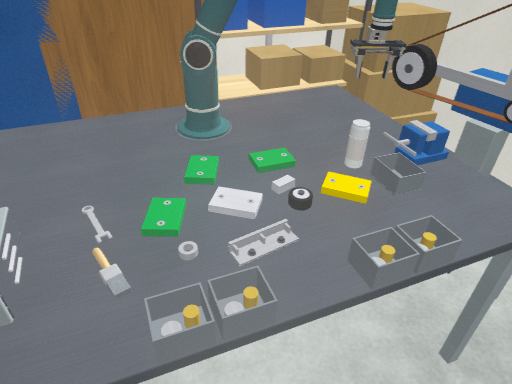

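View pics/top0.png

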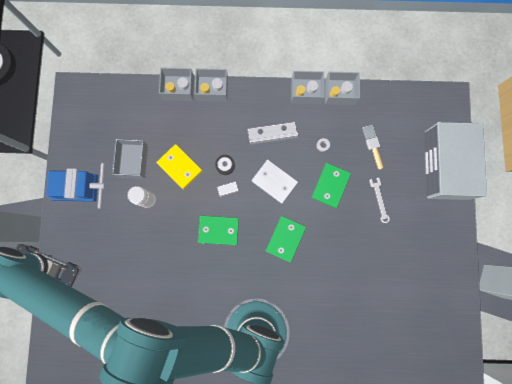

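The top view shows the plain-metal block at (275,181), the fence at (272,132), the wheel at (225,164), the spacer at (323,145) and the offcut at (228,188). The look-alikes are yellow at (179,167) and green at (218,231), (286,239) and (331,185). Only the block at (275,181) is plain metal and in front of the fence, so I'll confirm it in a crop and measure it.

```bash
cat > h.py <<'E'
import cv2,numpy as np
from bench import vision,state
def cam(n):
    i=vision.camera_info(n); R=cv2.Rodrigues(np.array(i["rvec"]))[0]
    return i["camera_matrix"],R,np.array(i["tvec"]).ravel()
def cloud(n,d):
    K,R,t=cam(n); v,u=np.mgrid[0:384,0:512]
    P=np.stack([(u-K[0,2])/K[0,0]*d,(v-K[1,2])/K[1,1]*d,d],-1)
    W=(P-t)@R
    W[d==0]=np.nan
    return W
def proj(n,X):
    i=vision.camera_info(n); return cv2.projectPoints(np.atleast_2d(np.float64(X)),i["rvec"],i["tvec"],i["camera_matrix"],None)[0][:,0]
def plane(n,uv,z):
    K,R,t=cam(n); uv=np.atleast_2d(np.float64(uv))
    r=np.c_[(uv-K[[0,1],[2,2]])/K[0,0],np.ones(len(uv))]@R; c=-R.T@t
    return c+r*((z-c[2])/r[:,2])[:,None]
E
python3 - <<'E'
from h import *
for n in("scene","top"):
    z=np.load(n+"0.npz");p,d=z["p"],z["d"];W=cloud(n,d)
    if n=="top": u0,v0,w,h=205,110,150,110
    else: u0,v0,w,h=170,150,170,120
    c=cv2.resize(p[v0:v0+h,u0:u0+w],None,fx=5,fy=5,interpolation=cv2.INTER_CUBIC)[:600,:800]
    cv2.imwrite(f"pics/{n}crop.png",c)
    m=(W[...,2]>0.012)&(W[...,0]>0.3)&(W[...,0]<0.85)&(abs(W[...,1])<0.45)
    k,l,st,ce=cv2.connectedComponentsWithStats(m.astype(np.uint8))
    for i in range(1,k):
        if st[i,4]<40: continue
        q=W[l==i]; g=p[l==i].mean(0).round()
        zt=np.percentile(q[:,2],90); top=q[q[:,2]>zt-0.006]
        r=cv2.minAreaRect((top[:,:2]*1000).astype(np.float32))
        print(n,ce[i].round(),st[i,4],"bgr",g,"z",zt.round(4),"rect mm",np.round(r[0],1),np.round(r[1],1),round(r[2],1))
    b=W[(abs(W[...,2])<.02)&(W[...,0]>.3)&(W[...,0]<.8)]; print("bench z",np.median(b[:,2]))
E
```

```text
scene [357. 142.] 832 bgr [179. 181. 180.] z 0.1611 rect mm [463.  410.5] [53.6 56.2] 18.0
scene [271. 159.] 741 bgr [ 96. 174.  59.] z 0.0291 rect mm [355.9 145. ] [142.5 102.9] 85.9
scene [387. 176.] 623 bgr [109. 105. 100.] z 0.0691 rect mm [604.1 435.6] [ 27.3 130.8] 89.6
scene [201. 171.] 627 bgr [ 96. 178.  53.] z 0.0288 rect mm [ 342.8 -102.8] [ 98.5 117.9] 68.0
scene [346. 186.] 961 bgr [  9. 215. 234.] z 0.0292 rect mm [586.  298.6] [139.9 104.1] 46.7
scene [283. 183.] 247 bgr [195. 191. 189.] z 0.0326 rect mm [507.7 117.5] [37.5 69.9] 18.7
scene [235. 201.] 1152 bgr [217. 212. 210.] z 0.0288 rect mm [539.9 -54.2] [139.9 100.9] 54.4
scene [300. 197.] 426 bgr [114. 113. 113.] z 0.0403 rect mm [595.2 130.8] [68.4 70.5] 67.4
scene [163. 216.] 1307 bgr [ 96. 180.  51.] z 0.0287 rect mm [ 530.9 -261.9] [ 98.2 142.4] 68.1
scene [415. 226.] 436 bgr [121. 116. 111.] z 0.076 rect mm [846.7 321.5] [  6.  116.5] 0.4
scene [258. 235.] 644 bgr [165. 161. 159.] z 0.0356 rect mm [709.4 -45.9] [ 33.7 178.9] 10.4
scene [372. 240.] 551 bgr [121. 116. 111.] z 0.0756 rect mm [846.5 190.5] [115.
[... 1208 characters left out ...]
[586.1 295.2] [139.   95.7] 46.8
top [225. 164.] 313 bgr [149. 145. 146.] z 0.0415 rect mm [597.5 126.1] [67.  62.9] 35.1
top [275. 181.] 1020 bgr [238. 231. 231.] z 0.0288 rect mm [538.4 -56.2] [139.3  97.3] 54.6
top [331. 185.] 1027 bgr [111. 196.  65.] z 0.0292 rect mm [ 528.8 -263.5] [ 97.4 140.2] 68.4
top [227. 189.] 188 bgr [233. 226. 227.] z 0.0328 rect mm [505.7 114.1] [35.  67.7] 19.5
top [141. 197.] 419 bgr [197. 194. 195.] z 0.1612 rect mm [460.5 409. ] [50.3 54.5] 1.0
top [218. 230.] 1058 bgr [115. 198.  71.] z 0.0292 rect mm [355.1 143.6] [138.6  97.2] 88.1
top [287. 234.] 775 bgr [114. 198.  68.] z 0.0293 rect mm [ 339.  -104.7] [ 97.6 118.1] 67.3
bench z -0.0009163706813176707
```

View pics/topcrop.png

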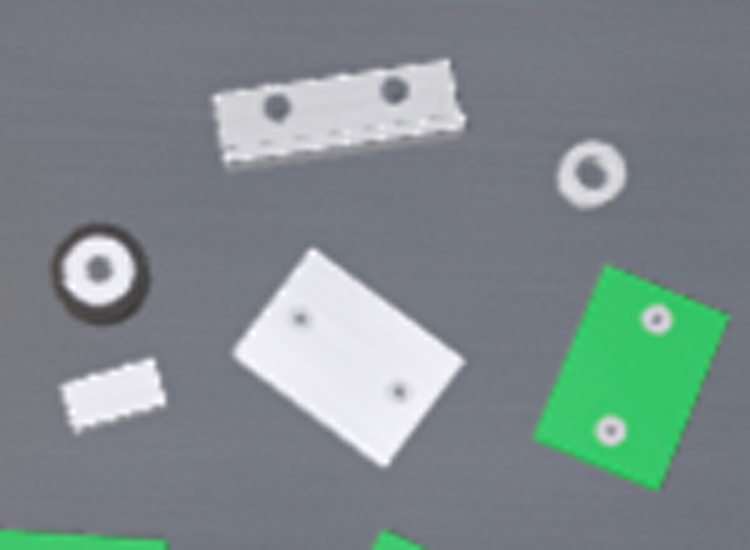

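View pics/scenecrop.png

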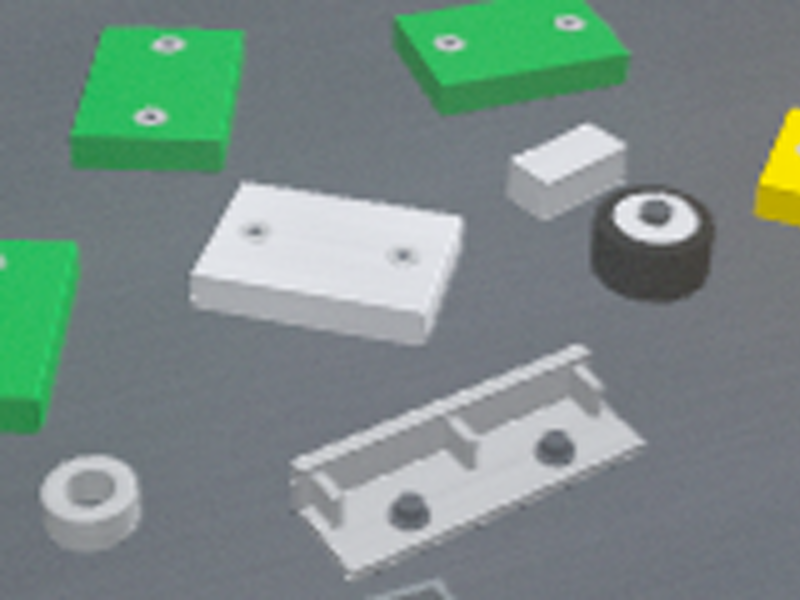

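The crop confirms the plain metal block, pixel (275,181) top and (235,201) scene, as the billet: two dark holes and about 140 x 98 x 27 mm. Next I'll fit the billet and fence precisely.

```bash
cat >> h.py <<'E'
def billet(p,d,n="top",ztop=0.027,win=(0.45,0.72,-0.2,0.1)):
    W=cloud(n,d); 
    m=(abs(W[...,2]-ztop)<0.008)&(W[...,0]>win[0])&(W[...,0]<win[1])&(W[...,1]>win[2])&(W[...,1]<win[3])&(p.max(2).astype(int)-p.min(2)<30)&(p.min(2)>150)
    return m,W
def fit(n,p,z=0.026,near=None):
    # white blob with area about billet -> minAreaRect in plane z
    hi=(p.min(2)>200 if n=="top" else p.min(2)>185).astype(np.uint8)
    k,l,st,ce=cv2.connectedComponentsWithStats(hi)
    i=min(range(1,k),key=lambda i:np.hypot(*(ce[i]-near))+(1e4 if st[i,4]<300 else 0))
    c=max(cv2.findContours((l==i).astype(np.uint8),0,1)[0],key=len)[:,0]
    X=plane(n,c,z)[:,:2]*1000
    return st[i,4],cv2.minAreaRect(X.astype(np.float32))
E
python3 - <<'E'
from h import *
for n,near in(("top",(275,181)),("scene",(235,201))):
    p=np.load(n+"0.npz")["p"]; print(n,fit(n,p,near=near))
    K,R,t=cam(n); print("cam at",-R.T@t)
# fence: top edge front, columns
z=np.load("top0.npz");p,d=z["p"],z["d"];W=cloud("top",d)
m=(W[...,2]>0.026)&(W[...,2]<.045)&(W[...,0]>.62)&(W[...,0]<.78)&(W[...,1]>-.16)&(W[...,1]<.06)
P=[]
for u in range(253,297):
    vs=np.where(m[:,u])[0]
    if len(vs): P.append(W[vs.max(),u])
P=np.array(P); print("P zs",P[:,2].round(3)[::6],"x",P[:,0].round(4)[::6])
a=np.polyfit(P[:,1],P[:,0],1); print("front line x=",a,"angle deg",np.degrees(np.arctan(-a[0])), "resid",(P[:,0]-np.polyval(a,P[:,1])).std())
q=W[m]; ay=np.array([-np.sin(np.arctan(-a[0])),np.cos(np.arctan(-a[0]))]); s=q[:,:2]@ay; print("along range",s.min(),s.max())
mid=(s.min()+s.max())/2
ax=np.array([ay[1],-ay[0]]); xo=(P[:,:2]@ax).mean(); print("ax",ax,"origin",ax*xo+ay*mid)
print("bounds hi",np.percentile(q[:,:2]@ax,[1,5,50,95,99]))
# scene too
z=np.load("scene0.npz");W=cloud("scene",z["d"])
m=(W[...,2]>0.03)&(W[...,2]<.045)&(W[...,0]>.62)&(W[...,0]<.78)&(W[...,1]>-.16)&(W[...,1]<.08)
q=W[m];print("scene hi x' pct",np.percentile(q[:,:2]@ax,[1,5,50,95,99]),"along",np.percentile(q[:,:2]@ay,[0,100]))
# green block near
z=np.load("top0.npz");W=cloud("top",z["d"]);
for c in [(286,239),(331,185)]:
    g=(W[...,2]>.015); k,l=cv2.connectedComponents(((p[...,1].astype(int)-p[...,2]>60)).astype(np.uint8))
    q=W[l==l[c[1]+8,c[0]]]; print("green",c,q[:,0].max(),q[np.nanargmax(q[:,0])],q[np.nanargmax(q[:,1])])
E
```

```text
top (np.int32(989), ((537.6365356445312, -54.76786804199219), (138.17788696289062, 98.18484497070312), 54.24833297729492))
cam at [0.30006498 0.00766891 1.57591312]
scene (np.int32(937), ((543.4571533203125, -53.81341552734375), (142.286376953125, 106.61103820800781), 54.30331039428711))
cam at [ 1.35579681 -0.34321619  0.68227653]
P zs [0.038 0.03  0.029 0.031 0.032 0.033 0.034 0.036] x [0.6826 0.6849 0.6895 0.6933 0.6974 0.7017 0.7058 0.7095]
front line x= [-0.16981188  0.68705606] angle deg 9.637569449259386 resid 0.0012510346527688733
along range -0.25391967382716474 -0.07768446008536233
ax [0.98588647 0.16741524] origin [ 0.69555714 -0.05006175]
bounds hi [0.67562382 0.67629399 0.68199554 0.70317229 0.70724781]
scene hi x' pct [0.67644957 0.67779832 0.68530129 0.69765258 0.70743601] along [-0.25359503 -0.07458793]
green (286, 239) nan [ 0.41040242 -0.08215388  0.02156581] [ 0.28736153 -0.03029947  0.02386655]
green (331, 185) 0.6095640648033365 [ 0.60956406 -0.24425011  0.00433254] [ 0.4826829  -0.19443198  0.01952014]
```

Measured: billet centre (538,-55) mm with its long axis at 54.4°, and fence origin about (695,-49) with its face normal at about 10°. The billet has to turn about 45° CCW. I'll push its rear long face with both open fingertips, turning the tool as it goes.

```bash
python3 -m creep '[{"x":-31,"y":28},{"x":-31,"y":28},{"x":-31,"y":28},{"x":-31,"y":28},{"x":-31,"y":28},{"x":-31,"y":28},{"x":-31,"y":28},{"x":-31,"y":28}]'
python3 -m creep '[{"x":-31,"y":29},{"x":-31,"y":29},{"x":-31,"y":29},{"x":-31,"y":29},{"x":-31,"y":29},{"x":-31,"y":28},{"x":-30,"y":28},{"x":-27,"y":28}]'
python3 -m creep '[{"wz":0.13,"hand":0},{"wz":0.13},{"z":0}]'
python3 -c "
from bench import state
s=state();print(s['q'],s['tool_pos'],s['orientation'],s['opening'])"
```

```text
[-1.24998277  0.46831718 -0.01159658  1.60353494  0.00602279  1.07143
 -0.05629385] [0.23116677 0.60688321 0.18991603] [ 5.26164897e-04  8.23373940e-01  5.67498608e-01 -6.39052734e-04] 0.09214463523288018schema error: expected keys x, y, z, wx, wy, wz, hand
schema error: expected keys x, y, z, wx, wy, wz, hand
schema error: expected keys x, y, z, wx, wy, wz, hand
```

```bash
python3 -m creep '[{"x":-31,"y":28,"z":0,"wx":0,"wy":0,"wz":0,"hand":0},{"x":-31,"y":28,"z":0,"wx":0,"wy":0,"wz":0,"hand":0},{"x":-31,"y":28,"z":0,"wx":0,"wy":0,"wz":0,"hand":0},{"x":-31,"y":28,"z":0,"wx":0,"wy":0,"wz":0,"hand":0},{"x":-31,"y":28,"z":0,"wx":0,"wy":0,"wz":0,"hand":0},{"x":-31,"y":28,"z":0,"wx":0,"wy":0,"wz":0,"hand":0},{"x":-31,"y":28,"z":0,"wx":0,"wy":0,"wz":0,"hand":0},{"x":-31,"y":28,"z":0,"wx":0,"wy":0,"wz":0,"hand":0}]'
```

```text
time_s: 0.9
tool_pos: [0.3526, 0.2942, 0.1906]
orientation: [-0.0, 0.823, 0.568, -0.0]
contact_force: [0.7, 0.8, 0.6]
opening: 0.0922
```

```bash
python3 -m creep '[{"x":-30,"y":28,"z":0,"wx":0,"wy":0,"wz":0,"hand":0},{"x":-30,"y":28,"z":0,"wx":0,"wy":0,"wz":0,"hand":0},{"x":-31,"y":29,"z":0,"wx":0,"wy":0,"wz":0,"hand":0},{"x":-31,"y":29,"z":0,"wx":0,"wy":0,"wz":0,"hand":0},{"x":-31,"y":29,"z":0,"wx":0,"wy":0,"wz":0,"hand":0},{"x":-30,"y":29,"z":0,"wx":0,"wy":0,"wz":0,"hand":0},{"x":-30,"y":28,"z":0,"wx":0,"wy":0,"wz":0,"hand":0},{"x":-30,"y":28,"z":0,"wx":0,"wy":0,"wz":0,"hand":0}]'
python3 -m creep '[{"x":0,"y":0,"z":40,"wx":0,"wy":0,"wz":0.13,"hand":0},{"x":0,"y":0,"z":40,"wx":0,"wy":0,"wz":0.13,"hand":0},{"x":0,"y":0,"z":0,"wx":0,"wy":0,"wz":0,"hand":0}]'
python3 -c "
from bench import state
s=state();print(s['q'],s['tool_pos'],s['orientation'],s['opening'],s['contact_force'])"
```

```text
time_s: 1.7
tool_pos: [0.4792, -0.0139, 0.1908]
orientation: [-0.0, 0.823, 0.568, 0.0]
contact_force: [0.7, 0.6, 0.4]
opening: 0.0918
time_s: 2.0
tool_pos: [0.4748, -0.0128, 0.1067]
orientation: [-0.001, 0.89, 0.455, -0.005]
contact_force: [-0.2, 0.2, 0.2]
opening: 0.0918
[-0.39959297  0.30590074  0.41667676  2.10870823 -0.17334615  0.7692285
  1.07194382] [ 0.47479975 -0.01281532  0.10672786] [-0.00139308  0.89023456  0.45547464 -0.00483104] 0.09179768626779593 [-0.18932637  0.1508031   0.23803649]
```

Run:
```python
from h import *
p,d=vision.snapshot("scene"); cv2.imwrite("pics/s1.png",cv2.resize(p[90:290,110:400],None,fx=2.7,fy=2.7,interpolation=cv2.INTER_CUBIC))
```

```text
(no output)
```

View pics/s1.png

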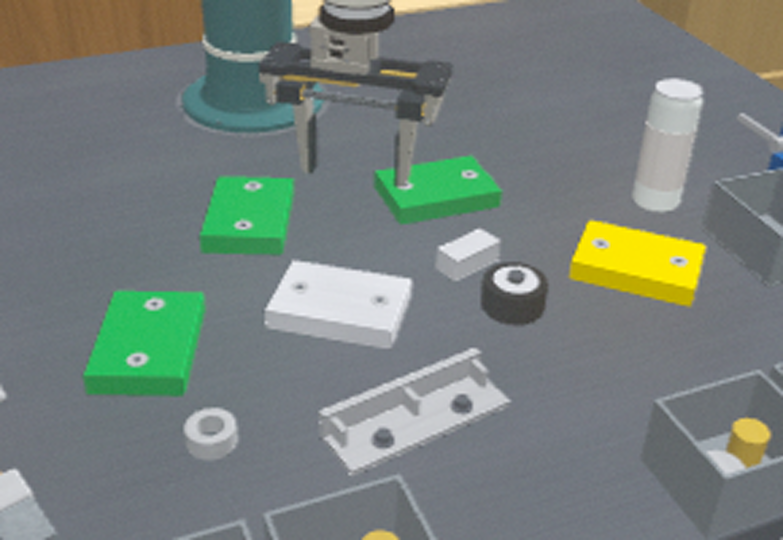

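The gripper is above the free bench between the green blocks (crop 248,205 and 437,185) and the billet (crop 340,300). It's clear to descend.

```bash
python3 -m creep '[{"x":0,"y":4,"z":30,"wx":0,"wy":0,"wz":0,"hand":0},{"x":0,"y":0,"z":30,"wx":0,"wy":0,"wz":0,"hand":0},{"x":0,"y":0,"z":20,"wx":0,"wy":0,"wz":0,"hand":0},{"x":0,"y":0,"z":12,"wx":0,"wy":0,"wz":0,"hand":0},{"x":0,"y":0,"z":0,"wx":0,"wy":0,"wz":0,"hand":0},{"x":0,"y":0,"z":0,"wx":0,"wy":0,"wz":0,"hand":0}]'
python3 - <<'E'
from h import *
s=state();print(s['q'],s['tool_pos'],s['orientation'],s['opening'],s['contact_force'])
p,d=vision.snapshot("scene"); cv2.imwrite("pics/s2.png",cv2.resize(p[110:250,160:340],None,fx=4,fy=4,interpolation=cv2.INTER_CUBIC))
E
```

```text
time_s: 2.65
tool_pos: [0.4834, -0.0144, 0.0201]
orientation: [0.0, 0.89, 0.456, 0.001]
contact_force: [0.2, 0.2, 0.3]
opening: 0.0915
[-0.325615    0.47083458  0.34636166  2.14036839 -0.28938147  0.57175789
  1.17865871] [ 0.48340845 -0.01441833  0.02009407] [2.68744087e-04 8.89734338e-01 4.56477495e-01 1.01542009e-03] 0.09150583906130814 [0.22595785 0.17589321 0.25483616]
```

View pics/s2.png

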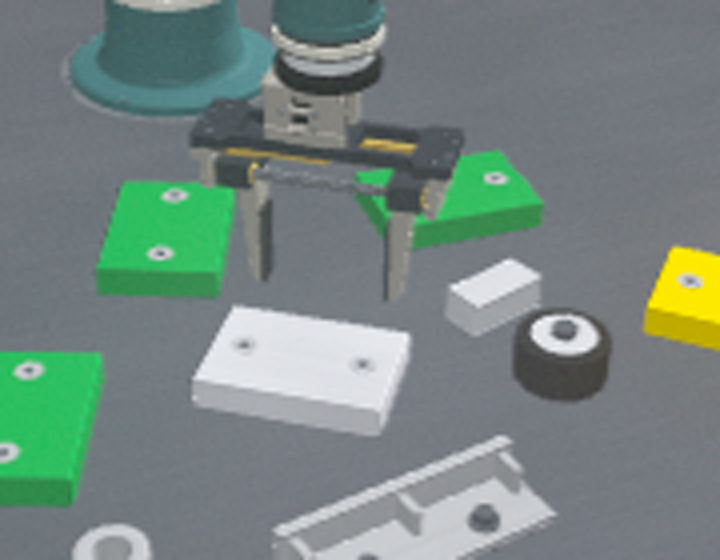

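The fingers stand just behind the rear long face, clear of the green blocks. I'll lower 10 mm and close the gap slowly.

```bash
python3 -m creep '[{"x":0,"y":0,"z":5,"wx":0,"wy":0,"wz":0,"hand":0},{"x":0,"y":0,"z":5,"wx":0,"wy":0,"wz":0,"hand":0},{"x":-1,"y":3,"z":0,"wx":0,"wy":0,"wz":0,"hand":0},{"x":0,"y":3,"z":0,"wx":0,"wy":0,"wz":0,"hand":0},{"x":0,"y":2,"z":0,"wx":0,"wy":0,"wz":0,"hand":0},{"x":0,"y":2,"z":0,"wx":0,"wy":0,"wz":0,"hand":0}]'
python3 -m creep '[{"x":0,"y":2,"z":0,"wx":0,"wy":0,"wz":0,"hand":0},{"x":0,"y":2,"z":0,"wx":0,"wy":0,"wz":0,"hand":0}]'
```

```text
time_s: 3.3
tool_pos: [0.4901, -0.0215, 0.0088]
orientation: [0.0, 0.89, 0.456, 0.0]
contact_force: [-0.5, -0.3, -0.6]
opening: 0.0922
time_s: 3.5
tool_pos: [0.4932, -0.0237, 0.0088]
orientation: [0.0, 0.89, 0.456, 0.0]
contact_force: [-0.6, 0.2, 0.9]
opening: 0.0918
```

```bash
python3 -m creep '[{"x":0,"y":2,"z":0,"wx":0,"wy":0,"wz":0,"hand":0},{"x":0,"y":2,"z":0,"wx":0,"wy":0,"wz":0,"hand":0}]'
python3 -m creep '[{"x":0,"y":2,"z":0,"wx":0,"wy":0,"wz":0,"hand":0},{"x":0,"y":2,"z":0,"wx":0,"wy":0,"wz":0,"hand":0}]'
python3 - <<'E'
from h import *
p,d=vision.snapshot("scene"); cv2.imwrite("pics/s3.png",cv2.resize(p[110:250,160:340],None,fx=4,fy=4,interpolation=cv2.INTER_CUBIC))
print(fit("scene",p,near=(235,201)))
p,d=vision.snapshot("top"); cv2.imwrite("pics/t3.png",cv2.resize(p[110:260,200:350],None,fx=4,fy=4,interpolation=cv2.INTER_CUBIC))
E
```

```text
time_s: 3.7
tool_pos: [0.4964, -0.026, 0.0088]
orientation: [-0.0, 0.89, 0.456, 0.0]
contact_force: [-0.5, -0.0, 0.3]
opening: 0.0916
time_s: 3.9
tool_pos: [0.4997, -0.0284, 0.0088]
orientation: [0.0, 0.89, 0.456, 0.0]
contact_force: [-0.7, -0.0, 0.2]
opening: 0.0918
(np.int32(945), ((542.7860717773438, -53.420265197753906), (143.32261657714844, 106.08050537109375), 53.467472076416016))
```

View pics/s3.png

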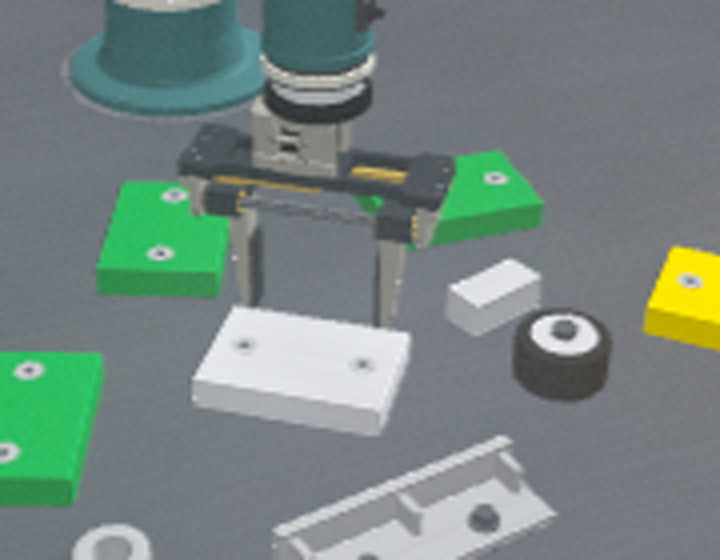

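View pics/t3.png

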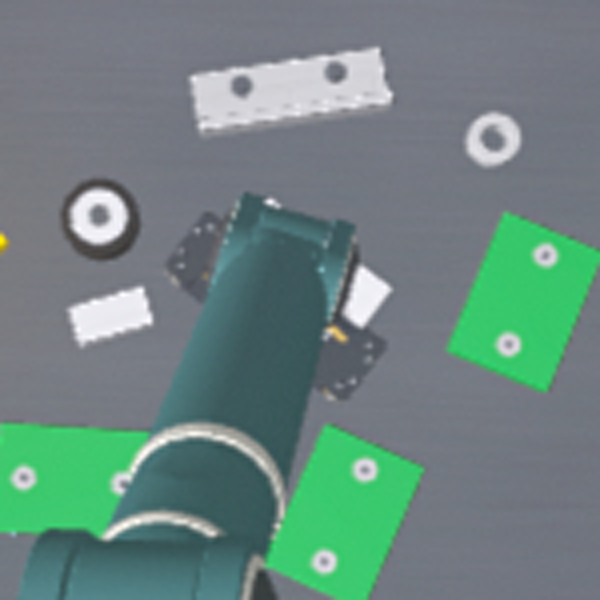

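The scene view shows both fingertips at the billet's rear edge (crop 250,305 and 388,325) with no contact force yet. I'll keep creeping forward.

```bash
python3 -m creep '[{"x":0,"y":2,"z":0,"wx":0,"wy":0,"wz":0,"hand":0},{"x":0,"y":2,"z":0,"wx":0,"wy":0,"wz":0,"hand":0}]'
python3 -m creep '[{"x":0,"y":2,"z":0,"wx":0,"wy":0,"wz":0,"hand":0},{"x":0,"y":2,"z":0,"wx":0,"wy":0,"wz":0,"hand":0}]'
python3 - <<'E'
from h import *
p,d=vision.snapshot("scene"); cv2.imwrite("pics/s4.png",cv2.resize(p[110:250,160:340],None,fx=4,fy=4,interpolation=cv2.INTER_CUBIC))
print(fit("scene",p,near=(235,201)),state()['contact_force'])
E
```

```text
time_s: 4.2
tool_pos: [0.5028, -0.0306, 0.0088]
orientation: [-0.0, 0.89, 0.456, 0.0]
contact_force: [0.0, -0.4, -0.2]
opening: 0.0916
time_s: 4.4
tool_pos: [0.5062, -0.033, 0.0088]
orientation: [0.0, 0.89, 0.456, 0.0]
contact_force: [0.7, 0.1, 0.5]
opening: 0.0917
(np.int32(930), ((543.1891479492188, -53.661468505859375), (142.72218322753906, 106.35982513427734), 53.95476531982422)) [ 1.03843613 -0.07171272 -0.36710246]
```

View pics/s4.png

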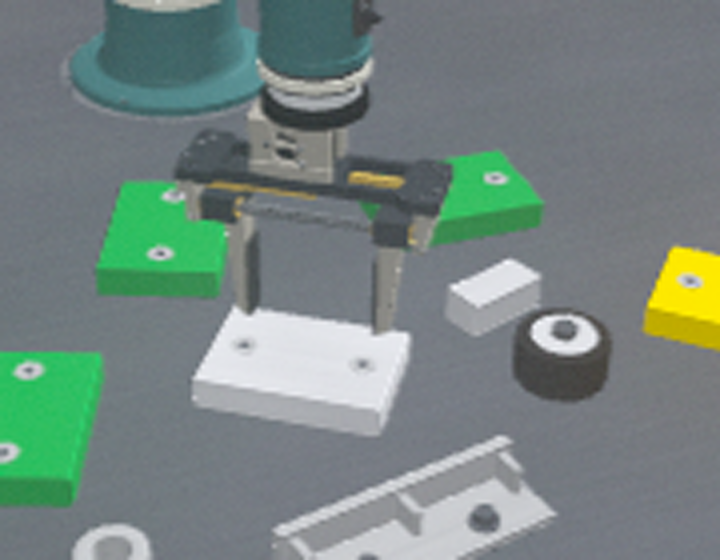

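The fingertips seem to overlap the billet's top edge with no force, which is suspicious. I'll check the fingertip height by depth.

Run:
```python
from h import *
p,d=vision.snapshot("scene"); W=cloud("scene",d); np.savez("s5.npz",p=p,d=d)
for u in (221,222,223,255,256,257,258):
    print(u,[(v,tuple((W[v,u]*1000).round().astype(int)),int(p[v,u].mean())) for v in range(176,200,2)])
print(proj("scene",[state()['tool_pos']]))
cv2.imwrite("pics/s5.png",cv2.resize(p[160:225,200:290],None,fx=8,fy=8,interpolation=cv2.INTER_NEAREST))
```

```text
221 [(176, (np.int64(484), np.int64(-78), np.int64(78)), 99), (178, (np.int64(484), np.int64(-78), np.int64(71)), 115), (180, (np.int64(483), np.int64(-78), np.int64(63)), 109), (182, (np.int64(484), np.int64(-79), np.int64(56)), 111), (184, (np.int64(486), np.int64(-80), np.int64(51)), 111), (186, (np.int64(483), np.int64(-79), np.int64(41)), 123), (188, (np.int64(484), np.int64(-79), np.int64(35)), 169), (190, (np.int64(484), np.int64(-80), np.int64(27)), 231), (192, (np.int64(493), np.int64(-83), np.int64(27)), 231), (194, (np.int64(506), np.int64(-87), np.int64(29)), 212), (196, (np.int64(515), np.int64(-90), np.int64(29)), 128), (198, (np.int64(522), np.int64(-92), np.int64(27)), 206)]
222 [(176, (np.int64(487), np.int64(-76), np.int64(79)), 76), (178, (np.int64(489), np.int64(-77), np.int64(74)), 87), (180, (np.int64(488), np.int64(-77), np.int64(66)), 83), (182, (np.int64(488), np.int64(-77), np.int64(59)), 84), (184, (np.int64(488), np.int64(-77), np.int64(51)), 83), (186, (np.int64(486), np.int64(-77), np.int64(43)), 86), (188, (np.int64(487), np.int64(-77), np.int64(36)), 1
[... 3049 characters left out ...]
int64(553), np.int64(11), np.int64(101)), 134), (178, (np.int64(550), np.int64(12), np.int64(91)), 134), (180, (np.int64(553), np.int64(11), np.int64(87)), 135), (182, (np.int64(546), np.int64(14), np.int64(75)), 147), (184, (np.int64(543), np.int64(16), np.int64(65)), 172), (186, (np.int64(539), np.int64(18), np.int64(55)), 142), (188, (np.int64(481), np.int64(44), np.int64(2)), 133), (190, (np.int64(493), np.int64(39), np.int64(4)), 127), (192, (np.int64(502), np.int64(35), np.int64(3)), 171), (194, (np.int64(541), np.int64(18), np.int64(27)), 232), (196, (np.int64(551), np.int64(14), np.int64(27)), 232), (198, (np.int64(561), np.int64(9), np.int64(28)), 230)]
[[237.9535162  195.85402707]]
```

View pics/s5.png

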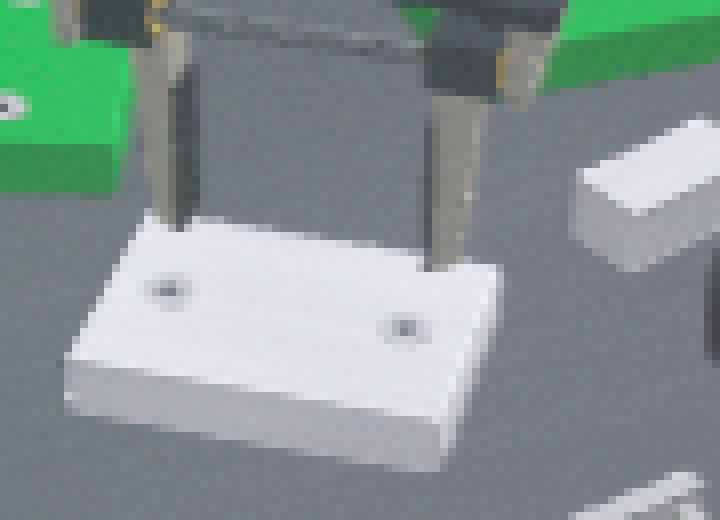

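The depth puts the fingers about 18 mm inside the billet's outline but above its top, with their lower ends at z of about 30, though the TCP reads 9 mm. So the fingertip height disagrees with the TCP reading. I'll back off and measure it over free bench.

```bash
python3 -m creep '[{"x":0,"y":-8,"z":0,"wx":0,"wy":0,"wz":0,"hand":0},{"x":0,"y":-10,"z":0,"wx":0,"wy":0,"wz":0,"hand":0},{"x":0,"y":-10,"z":0,"wx":0,"wy":0,"wz":0,"hand":0},{"x":0,"y":-6,"z":0,"wx":0,"wy":0,"wz":0,"hand":0},{"x":0,"y":0,"z":0,"wx":0,"wy":0,"wz":0,"hand":0}]'
python3 - <<'E'
from h import *
p,d=vision.snapshot("scene"); W=cloud("scene",d); np.savez("s6.npz",p=p,d=d)
print(state()['tool_pos'],fit("scene",p,near=(235,201)))
T=state()['tool_pos']
m=(np.hypot(W[...,0]-T[0],W[...,1]-T[1])<.09)&(W[...,2]>.006)&(W[...,2]<.09)&(p.min(2)<170)&(np.ptp(p.astype(int),axis=2)<40)
v,u=np.where(m); 
for r in range(v.min(),v.max()+1,2): print(r,[(int(c),*(W[r,c]*1000).round().astype(int).tolist()) for c in u[v==r]][:9])
cv2.imwrite("pics/s6.png",cv2.resize(p[150:215,200:290],None,fx=8,fy=8,interpolation=cv2.INTER_NEAREST))
E
```

```text
time_s: 5.0
tool_pos: [0.4773, -0.0121, 0.0088]
orientation: [-0.0, 0.89, 0.457, -0.0]
contact_force: [-0.5, 0.1, 0.3]
opening: 0.092
[ 0.47813081 -0.01255256  0.00892834] (np.int32(942), ((542.7860717773438, -53.420265197753906), (143.32261657714844, 106.08050537109375), 53.467472076416016))
164 [(227, 445, -46, 90)]
166 [(221, 449, -66, 90), (222, 450, -64, 90), (226, 454, -52, 89), (227, 446, -46, 84)]
168 [(221, 449, -67, 82), (222, 454, -65, 85), (223, 453, -61, 83), (224, 457, -60, 86), (225, 457, -56, 85), (226, 456, -53, 84), (227, 447, -47, 77)]
170 [(221, 450, -67, 76), (222, 450, -64, 75), (223, 451, -61, 75), (224, 453, -59, 76), (225, 455, -56, 76), (226, 453, -52, 75), (227, 449, -48, 71), (262, 512, 41, 89)]
172 [(222, 451, -65, 69), (223, 451, -61, 68), (224, 452, -58, 68), (225, 455, -56, 69), (226, 454, -53, 68), (227, 448, -48, 63), (256, 514, 21, 88), (257, 516, 23, 89), (258, 515, 27, 87)]
174 [(222, 450, -64, 61), (223, 453, -62, 62), (224, 453, -59, 61), (225, 459, -57, 65), (226, 455, -53, 61), (227, 447, -47, 55), (256, 513, 22, 80), (257, 516, 23, 82), (258,
[... 290 characters left out ...]
48), (226, 457, -54, 48), (227, 449, -48, 41), (256, 515, 21, 67), (257, 515, 24, 66), (258, 518, 26, 68)]
180 [(223, 453, -63, 40), (224, 453, -59, 39), (225, 456, -57, 41), (226, 458, -54, 41), (227, 450, -49, 35), (256, 512, 22, 58), (257, 514, 25, 58), (258, 514, 28, 58), (259, 520, 29, 61)]
182 [(256, 511, 23, 50), (257, 515, 25, 52), (258, 515, 28, 51), (259, 519, 29, 54), (260, 514, 35, 49)]
184 [(256, 510, 24, 42), (257, 513, 26, 43), (258, 516, 28, 45), (259, 517, 31, 44)]
186 [(255, 510, 21, 35), (256, 515, 22, 38), (257, 515, 25, 37), (258, 515, 28, 36)]
188 []
190 []
192 []
194 []
196 [(220, 515, -93, 30), (221, 512, -89, 27)]
198 []
200 [(250, 560, -15, 27), (251, 563, -13, 28)]
```

View pics/s6.png

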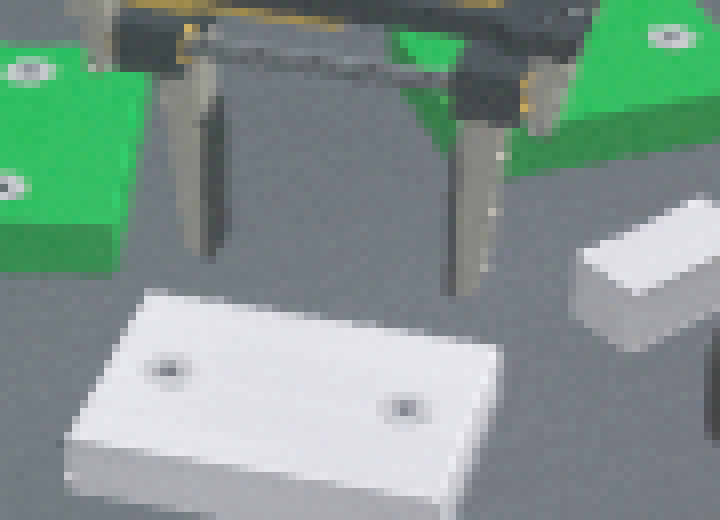

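Fingertip lower ends sit at z of about 34 mm (crop (205,255) and (460,292)) while the TCP reads 9, so the open fingers end about 25 mm above the stated TCP. I'll go down in guarded steps and re-measure.

```bash
python3 -m creep '[{"x":0,"y":0,"z":6,"wx":0,"wy":0,"wz":0,"hand":0},{"x":0,"y":0,"z":6,"wx":0,"wy":0,"wz":0,"hand":0},{"x":0,"y":0,"z":0,"wx":0,"wy":0,"wz":0,"hand":0}]'
python3 - <<'E'
from h import *
p,d=vision.snapshot("scene"); W=cloud("scene",d)
T=state()['tool_pos'];print(T,state()['contact_force'])
m=(np.hypot(W[...,0]-T[0],W[...,1]-T[1])<.09)&(W[...,2]>.006)&(W[...,2]<.09)&(p.min(2)<170)&(np.ptp(p.astype(int),axis=2)<40)&(W[...,0]<.53)
v,u=np.where(m); 
for r in range(178,v.max()+1,1): print(r,[(int(c),*(W[r,c]*1000).round().astype(int).tolist()) for c in u[v==r]][:9])
E
```

```text
time_s: 5.35
tool_pos: [0.4779, -0.0134, -0.0042]
orientation: [-0.0, 0.89, 0.456, -0.001]
contact_force: [-0.3, 0.5, -0.1]
opening: 0.0919
[ 0.47803402 -0.01337303 -0.00387298] [ 0.60862813 -0.66631167 -0.12366647]
178 [(222, 452, -65, 47), (223, 453, -62, 47), (224, 454, -60, 48), (225, 458, -58, 49), (226, 457, -54, 48), (227, 445, -47, 39), (255, 515, 18, 68), (256, 515, 21, 67), (257, 516, 24, 67)]
179 [(222, 450, -65, 43), (223, 451, -62, 43), (224, 456, -60, 45), (225, 455, -57, 44), (226, 456, -54, 44), (227, 448, -48, 37), (255, 512, 19, 62), (256, 514, 22, 63), (257, 516, 24, 63)]
180 [(222, 451, -65, 40), (223, 455, -63, 42), (224, 455, -60, 41), (225, 457, -57, 41), (226, 454, -53, 39), (227, 448, -48, 33), (255, 514, 18, 60), (256, 513, 22, 59), (257, 514, 25, 58)]
181 [(222, 450, -65, 35), (223, 454, -63, 37), (224, 454, -60, 36), (225, 461, -59, 41), (226, 456, -54, 36), (227, 450, -49, 31), (255, 515, 18, 57), (256, 514, 22, 55), (257, 514, 25, 55)]
182 [(222, 450, -65, 32), (223, 453, -63, 33), (224, 454, -60, 32), (225, 457, -58, 34), (226, 455, -54, 32), (227, 448,
[... 543 characters left out ...]
, 517, 21, 43), (257, 514, 25, 40), (258, 515, 28, 40), (259, 519, 30, 42), (260, 508, 38, 33)]
186 [(255, 513, 20, 37), (256, 516, 22, 38), (257, 515, 25, 37), (258, 517, 28, 38), (259, 520, 29, 40), (260, 508, 38, 29)]
187 [(255, 515, 19, 35), (256, 513, 23, 33), (257, 517, 25, 35), (258, 518, 27, 35), (259, 517, 31, 33)]
188 [(255, 510, 21, 27), (256, 514, 23, 29), (257, 518, 24, 32), (258, 517, 28, 31), (259, 520, 30, 31)]
189 [(255, 513, 20, 26), (256, 513, 23, 25), (257, 518, 24, 28), (258, 517, 28, 27)]
190 [(255, 513, 20, 22), (256, 514, 23, 22), (257, 515, 26, 22)]
191 [(215, 482, -98, 27)]
192 []
193 []
194 []
195 [(221, 508, -87, 27)]
196 [(220, 511, -91, 27), (221, 513, -89, 27)]
```

Tip at about 21 mm, TCP at -4, which agrees with the 25 mm offset. Another 12 mm puts the tips at about 9 mm.

```bash
python3 -m creep '[{"x":0,"y":0,"z":6,"wx":0,"wy":0,"wz":0,"hand":0},{"x":0,"y":3,"z":6,"wx":0,"wy":0,"wz":0,"hand":0},{"x":0,"y":2,"z":0,"wx":0,"wy":0,"wz":0,"hand":0},{"x":0,"y":0,"z":0,"wx":0,"wy":0,"wz":0,"hand":0}]'
python3 -m creep '[{"x":-1,"y":2,"z":0,"wx":0,"wy":0,"wz":0,"hand":0},{"x":0,"y":2,"z":0,"wx":0,"wy":0,"wz":0,"hand":0}]'
python3 -m creep '[{"x":0,"y":2,"z":0,"wx":0,"wy":0,"wz":0,"hand":0},{"x":0,"y":0,"z":0,"wx":0,"wy":0,"wz":0,"hand":0}]'
```

```text
time_s: 5.8
tool_pos: [0.4827, -0.0164, -0.0154]
orientation: [0.0, 0.89, 0.456, -0.0]
contact_force: [-0.0, -0.2, -0.2]
opening: 0.0917
time_s: 6.0
tool_pos: [0.4853, -0.0193, -0.0151]
orientation: [0.0, 0.89, 0.456, 0.0]
contact_force: [-0.5, 0.3, 0.4]
opening: 0.0918
time_s: 6.2
tool_pos: [0.4872, -0.0205, -0.015]
orientation: [0.0, 0.89, 0.456, 0.0]
contact_force: [-0.1, -0.0, 0.8]
opening: 0.0917
```

```bash
python3 -m creep '[{"x":0,"y":2,"z":0,"wx":0,"wy":0,"wz":0,"hand":0},{"x":0,"y":1,"z":0,"wx":0,"wy":0,"wz":0,"hand":0}]'
python3 -m creep '[{"x":0,"y":2,"z":0,"wx":0,"wy":0,"wz":0,"hand":0},{"x":0,"y":2,"z":0,"wx":0,"wy":0,"wz":0,"hand":0}]'
python3 - <<'E'
from h import *
p,d=vision.snapshot("scene"); cv2.imwrite("pics/s7.png",cv2.resize(p[150:225,200:290],None,fx=7,fy=7,interpolation=cv2.INTER_CUBIC))
print(fit("scene",p,near=(235,201)),state()['contact_force'])
E
```

```text
time_s: 6.4
tool_pos: [0.4894, -0.0221, -0.0152]
orientation: [0.0, 0.89, 0.456, 0.0]
contact_force: [0.4, -1.4, 0.3]
opening: 0.0915
time_s: 6.6
tool_pos: [0.4897, -0.0225, -0.0155]
orientation: [-0.003, 0.89, 0.457, -0.002]
contact_force: [-7.4, 6.4, 8.2]
opening: 0.092
(np.int32(946), ((543.2073364257812, -53.26994323730469), (143.72727966308594, 106.17942810058594), 53.70777893066406)) [-5.72829432  4.09834682  6.50595897]
```

View pics/s7.png

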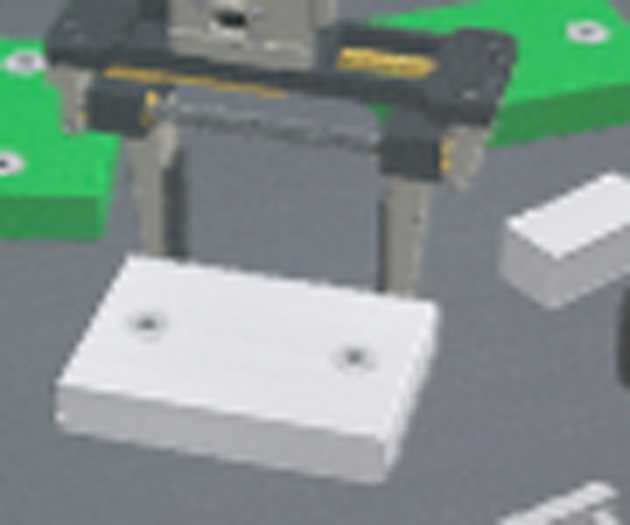

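Contact: both fingertips are on the rear long face at about 9 N. Next is the arc push, in which each row shifts y +3.2 and x -2.9 mm and turns -0.05 rad.

```bash
python3 -m creep '[{"x":-2.9,"y":3.2,"z":0,"wx":0,"wy":0,"wz":-0.05,"hand":0},{"x":-2.9,"y":3.2,"z":0,"wx":0,"wy":0,"wz":-0.05,"hand":0},{"x":-2.9,"y":3.2,"z":0,"wx":0,"wy":0,"wz":-0.05,"hand":0},{"x":-2.9,"y":3.2,"z":0,"wx":0,"wy":0,"wz":-0.05,"hand":0}]'
python3 - <<'E'
from h import *
p,d=vision.snapshot("scene"); cv2.imwrite("pics/s8.png",cv2.resize(p[150:235,200:290],None,fx=7,fy=7,interpolation=cv2.INTER_CUBIC))
print(fit("scene",p,near=(235,201)),state()['contact_force'],state()['tool_pos'])
E
```

```text
time_s: 7.05
tool_pos: [0.4936, -0.0393, -0.0157]
orientation: [-0.003, 0.839, 0.543, -0.002]
contact_force: [-6.9, 3.9, 7.7]
opening: 0.0919
(np.int32(943), ((547.460205078125, -59.146324157714844), (138.32810974121094, 95.47097778320312), 66.00703430175781)) [-3.10247327  2.07009171 -1.22349572] [ 0.49456405 -0.04036776 -0.01567927]
```

View pics/s8.png

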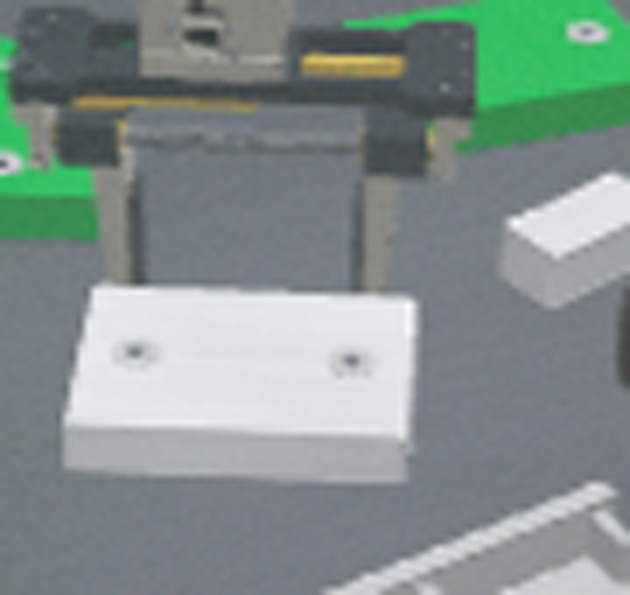

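The billet is turning with the tool, now at 66° and flush on both fingertips, with everything else clear. Continuing.

```bash
python3 -m creep '[{"x":-2.9,"y":3.2,"z":0,"wx":0,"wy":0,"wz":-0.05,"hand":0},{"x":-2.9,"y":3.2,"z":0,"wx":0,"wy":0,"wz":-0.05,"hand":0},{"x":-2.9,"y":3.2,"z":0,"wx":0,"wy":0,"wz":-0.05,"hand":0},{"x":-2.9,"y":3.2,"z":0,"wx":0,"wy":0,"wz":-0.05,"hand":0},{"x":-2.9,"y":3.2,"z":0,"wx":0,"wy":0,"wz":-0.05,"hand":0},{"x":-2.9,"y":3.2,"z":0,"wx":0,"wy":0,"wz":-0.05,"hand":0}]'
python3 - <<'E'
from h import *
p,d=vision.snapshot("scene"); cv2.imwrite("pics/s9.png",cv2.resize(p[150:250,180:300],None,fx=6,fy=6,interpolation=cv2.INTER_CUBIC))
print(fit("scene",p,near=(235,205)),state()['contact_force'],state()['tool_pos'])
E
```

```text
time_s: 7.7
tool_pos: [0.5063, -0.0626, -0.0159]
orientation: [-0.003, 0.749, 0.662, -0.003]
contact_force: [-8.3, 1.6, 7.1]
opening: 0.0919
(np.int32(979), ((564.5458374023438, -65.22174835205078), (137.71560668945312, 96.07752227783203), 83.01324462890625)) [-3.45106178  0.52707889 -1.01436441] [ 0.50742906 -0.06336727 -0.01584139]
```

View pics/s9.png

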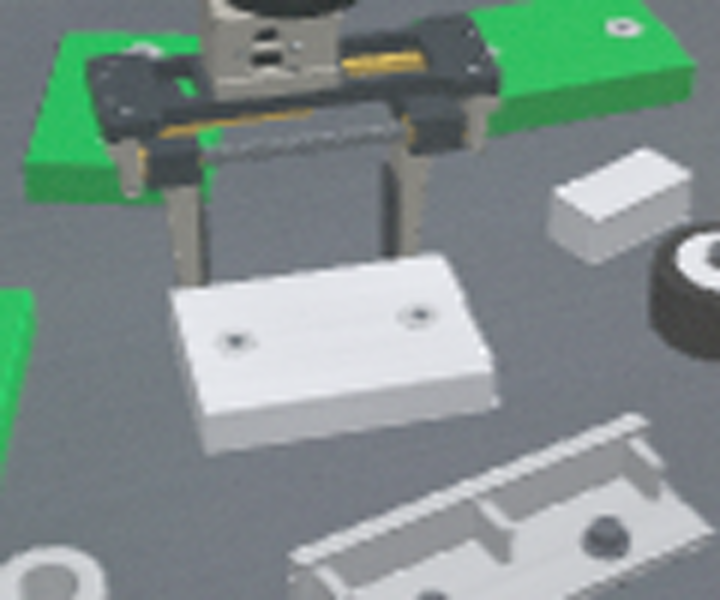

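The billet is at 83°. Six more rows bring it parallel to the fence at about 100°.

```bash
python3 -m creep '[{"x":-2.9,"y":3.2,"z":0,"wx":0,"wy":0,"wz":-0.05,"hand":0},{"x":-2.9,"y":3.2,"z":0,"wx":0,"wy":0,"wz":-0.05,"hand":0},{"x":-2.9,"y":3.2,"z":0,"wx":0,"wy":0,"wz":-0.05,"hand":0},{"x":-2.9,"y":3.2,"z":0,"wx":0,"wy":0,"wz":-0.05,"hand":0},{"x":-2.9,"y":3.2,"z":0,"wx":0,"wy":0,"wz":-0.05,"hand":0},{"x":-2.9,"y":3.2,"z":0,"wx":0,"wy":0,"wz":-0.05,"hand":0}]'
python3 - <<'E'
from h import *
p,d=vision.snapshot("scene"); cv2.imwrite("pics/s10.png",cv2.resize(p[150:250,180:300],None,fx=6,fy=6,interpolation=cv2.INTER_CUBIC))
print(fit("scene",p,near=(240,210)),state()['contact_force'],state()['tool_pos'])
W=cloud("scene",d)
m=(W[...,2]>0.029)&(W[...,2]<.045)&(W[...,0]>.62)&(W[...,0]<.78)&(W[...,1]>-.16)&(W[...,1]<.08)
E
```

```text
time_s: 8.35
tool_pos: [0.5256, -0.0812, -0.0159]
orientation: [-0.003, 0.642, 0.767, -0.002]
contact_force: [-7.9, -0.9, 4.6]
opening: 0.0916
(np.int32(1035), ((582.96484375, -65.56121826171875), (97.10221099853516, 138.52804565429688), 10.028656005859375)) [-2.40238305 -0.11819102 -0.81755047] [ 0.52685485 -0.08158544 -0.01591395]
```

View pics/s10.png

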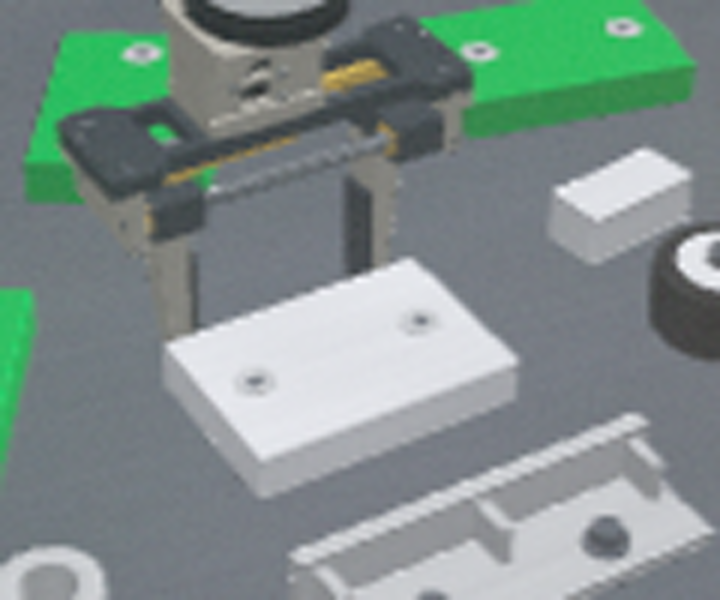

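The billet is parallel to the fence (10.0° against about 10°), roughly 64 mm short and near the middle. Now I'll push straight ahead.

```bash
python3 -m creep '[{"x":0,"y":5,"z":0,"wx":0,"wy":0,"wz":0,"hand":0},{"x":0,"y":5,"z":0,"wx":0,"wy":0,"wz":0,"hand":0},{"x":0,"y":5,"z":0,"wx":0,"wy":0,"wz":0,"hand":0},{"x":0,"y":5,"z":0,"wx":0,"wy":0,"wz":0,"hand":0},{"x":0,"y":5,"z":0,"wx":0,"wy":0,"wz":0,"hand":0},{"x":0,"y":5,"z":0,"wx":0,"wy":0,"wz":0,"hand":0},{"x":0,"y":5,"z":0,"wx":0,"wy":0,"wz":0,"hand":0},{"x":0,"y":5,"z":0,"wx":0,"wy":0,"wz":0,"hand":0}]'
python3 - <<'E'
from h import *
p,d=vision.snapshot("scene"); cv2.imwrite("pics/s11.png",cv2.resize(p[150:265,180:315],None,fx=5,fy=5,interpolation=cv2.INTER_CUBIC))
print(fit("scene",p,near=(250,220)),state()['contact_force'],state()['tool_pos'])
E
```

```text
time_s: 9.2
tool_pos: [0.5651, -0.0743, -0.016]
orientation: [-0.003, 0.643, 0.766, -0.003]
contact_force: [-6.8, -1.8, 5.4]
opening: 0.0919
(np.int32(1123), ((622.4877319335938, -58.69129943847656), (96.78533935546875, 138.42242431640625), 10.256463050842285)) [-2.84984707 -0.70284995 -1.62064688] [ 0.56671663 -0.07397244 -0.01594301]
```

View pics/s11.png

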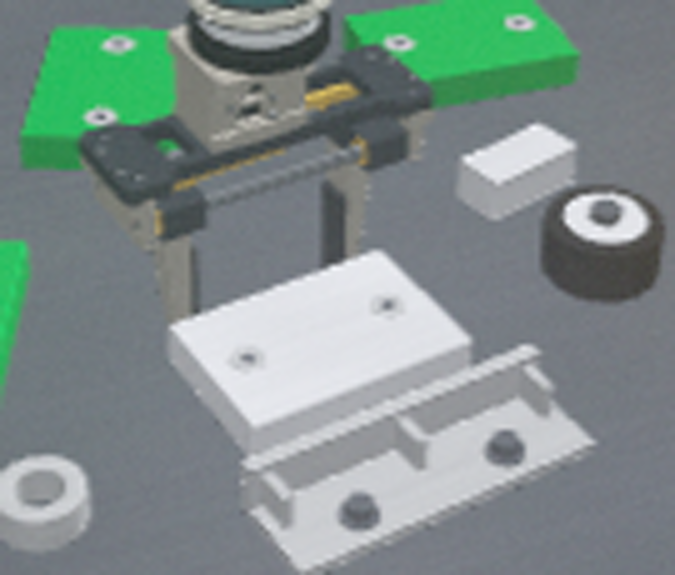

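About 24 mm left and centred to about +3 mm. I'll slow down for the final approach.

```bash
python3 -m creep '[{"x":0,"y":4,"z":0,"wx":0,"wy":0,"wz":0,"hand":0},{"x":0,"y":4,"z":0,"wx":0,"wy":0,"wz":0,"hand":0},{"x":0,"y":4,"z":0,"wx":0,"wy":0,"wz":0,"hand":0},{"x":0,"y":3,"z":0,"wx":0,"wy":0,"wz":0,"hand":0},{"x":0,"y":3,"z":0,"wx":0,"wy":0,"wz":0,"hand":0}]'
python3 -m creep '[{"x":0,"y":2,"z":0,"wx":0,"wy":0,"wz":0,"hand":0},{"x":0,"y":1,"z":0,"wx":0,"wy":0,"wz":0,"hand":0}]'
python3 -m creep '[{"x":0,"y":1,"z":0,"wx":0,"wy":0,"wz":0,"hand":0},{"x":0,"y":1,"z":0,"wx":0,"wy":0,"wz":0,"hand":0}]'
```

```text
time_s: 9.75
tool_pos: [0.5831, -0.0711, -0.016]
orientation: [-0.003, 0.643, 0.766, -0.002]
contact_force: [-9.0, -0.6, 6.3]
opening: 0.0919
time_s: 9.95
tool_pos: [0.5864, -0.0705, -0.016]
orientation: [-0.002, 0.643, 0.766, -0.002]
contact_force: [-8.0, -2.7, 4.3]
opening: 0.0919
time_s: 10.15
tool_pos: [0.5879, -0.0703, -0.016]
orientation: [-0.003, 0.643, 0.766, -0.002]
contact_force: [-8.2, -1.6, 4.3]
opening: 0.0917
```

```bash
python3 -m creep '[{"x":0,"y":1,"z":0,"wx":0,"wy":0,"wz":0,"hand":0},{"x":0,"y":1,"z":0,"wx":0,"wy":0,"wz":0,"hand":0}]'
python3 -m creep '[{"x":0,"y":1,"z":0,"wx":0,"wy":0,"wz":0,"hand":0},{"x":0,"y":1,"z":0,"wx":0,"wy":0,"wz":0,"hand":0}]'
python3 - <<'E'
from h import *
p,d=vision.snapshot("scene"); cv2.imwrite("pics/s12.png",cv2.resize(p[170:265,190:310],None,fx=6,fy=6,interpolation=cv2.INTER_CUBIC))
print(state()['contact_force'],state()['tool_pos'])
E
```

```text
time_s: 10.35
tool_pos: [0.5895, -0.07, -0.016]
orientation: [-0.003, 0.643, 0.766, -0.003]
contact_force: [-11.0, -1.2, 7.8]
opening: 0.0918
time_s: 10.55
tool_pos: [0.5894, -0.07, -0.016]
orientation: [-0.005, 0.643, 0.766, -0.004]
contact_force: [-15.2, -2.5, 11.5]
opening: 0.0919
[-14.06737506  -1.34510933  10.87360863] [ 0.58945322 -0.06998479 -0.01600738]
```

View pics/s12.png

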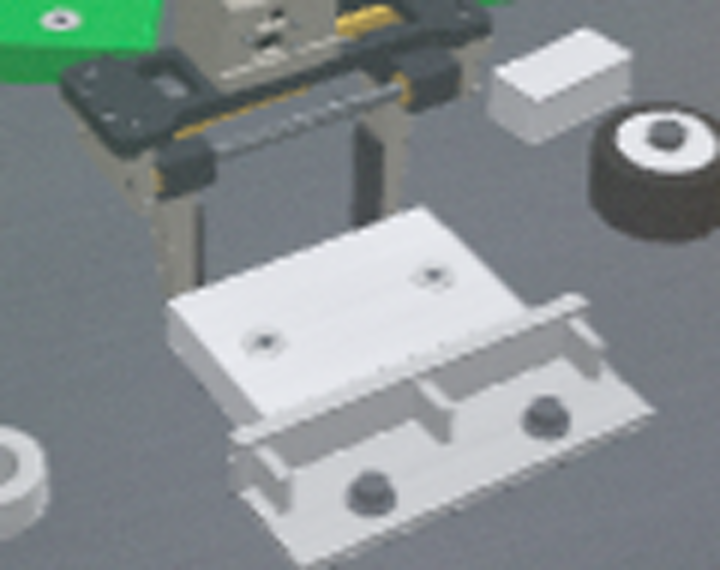

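The TCP has stopped at 589.5 mm and the force is rising, so the billet is against the fence (front edge meets it from crop (235,435) to (585,300)). I'll press a little more to seat it, then hold.

```bash
python3 -m creep '[{"x":0,"y":1.5,"z":0,"wx":0,"wy":0,"wz":0,"hand":0},{"x":0,"y":1.5,"z":0,"wx":0,"wy":0,"wz":0,"hand":0}]'
python3 -m creep '[{"x":0,"y":1.5,"z":0,"wx":0,"wy":0,"wz":0,"hand":0},{"x":0,"y":1.5,"z":0,"wx":0,"wy":0,"wz":0,"hand":0},{"x":0,"y":0,"z":0,"wx":0,"wy":0,"wz":0,"hand":0},{"x":0,"y":0,"z":0,"wx":0,"wy":0,"wz":0,"hand":0}]'
```

```text
time_s: 10.8
tool_pos: [0.5894, -0.07, -0.0161]
orientation: [-0.007, 0.643, 0.766, -0.006]
contact_force: [-23.2, -2.5, 20.5]
opening: 0.0919
time_s: 11.2
tool_pos: [0.5892, -0.07, -0.0163]
orientation: [-0.009, 0.643, 0.766, -0.008]
contact_force: [-27.1, -3.5, 23.6]
opening: 0.0918
```

Seated at 27 N with no further motion. Backing straight off, then up.

```bash
python3 -m creep '[{"x":0,"y":-5,"z":0,"wx":0,"wy":0,"wz":0,"hand":0},{"x":0,"y":-8,"z":0,"wx":0,"wy":0,"wz":0,"hand":0},{"x":0,"y":-12,"z":0,"wx":0,"wy":0,"wz":0,"hand":0},{"x":0,"y":-12,"z":0,"wx":0,"wy":0,"wz":0,"hand":0},{"x":0,"y":0,"z":-20,"wx":0,"wy":0,"wz":0,"hand":0},{"x":0,"y":0,"z":-40,"wx":0,"wy":0,"wz":0,"hand":0},{"x":0,"y":0,"z":-40,"wx":0,"wy":0,"wz":0,"hand":0},{"x":0,"y":0,"z":-40,"wx":0,"wy":0,"wz":0,"hand":0}]'
python3 -m creep '[{"x":0,"y":0,"z":-40,"wx":0,"wy":0,"wz":0,"hand":0},{"x":40,"y":-15,"z":-20,"wx":0,"wy":0,"wz":0,"hand":0},{"x":45,"y":0,"z":0,"wx":0,"wy":0,"wz":0,"hand":0},{"x":45,"y":0,"z":0,"wx":0,"wy":0,"wz":0,"hand":0},{"x":45,"y":0,"z":0,"wx":0,"wy":0,"wz":0,"hand":0},{"x":45,"y":0,"z":0,"wx":0,"wy":0,"wz":0,"hand":0},{"x":45,"y":0,"z":0,"wx":0,"wy":0,"wz":0,"hand":0},{"x":0,"y":0,"z":0,"wx":0,"wy":0,"wz":0,"hand":0}]'
python3 - <<'E'
from h import *
for n in("scene","top"):
    p,d=vision.snapshot(n); cv2.imwrite(f"pics/{n}13.png",p); np.savez(n+"13.npz",p=p,d=d)
E
```

```text
time_s: 12.0
tool_pos: [0.5646, -0.0742, 0.1262]
orientation: [0.0, 0.642, 0.767, 0.0]
contact_force: [0.8, -0.5, 0.1]
opening: 0.0921
time_s: 12.8
tool_pos: [0.5017, 0.1914, 0.1849]
orientation: [-0.001, 0.638, 0.77, 0.001]
contact_force: [0.5, -0.4, -0.2]
opening: 0.092
```

View pics/top13.png

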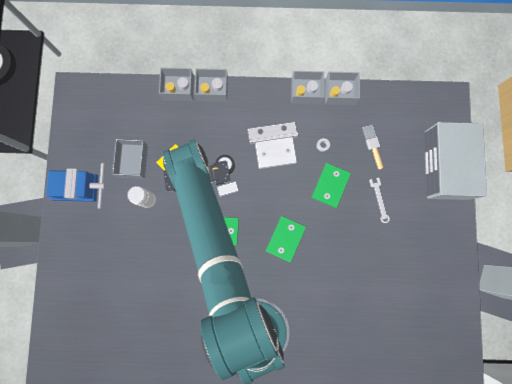

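View pics/scene13.png

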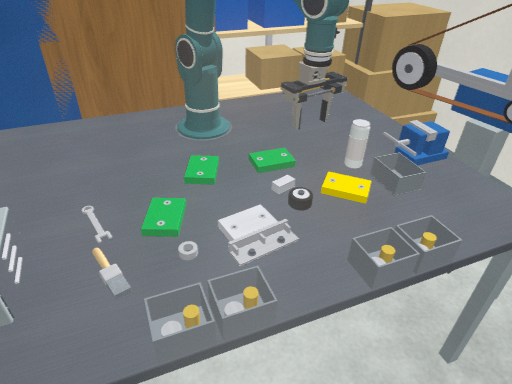

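The billet is against the fence (top view (276,153), scene view (250,223)), the fingers are clear, and the bystanders look unmoved. Now for numbers.

Run:
```python
from h import *
p=np.load("top13.npz")["p"]; p0=np.load("top0.npz")["p"]
cv2.imwrite("pics/t13c.png",cv2.resize(p[110:180,230:320],None,fx=8,fy=8,interpolation=cv2.INTER_CUBIC))
g=p.min(2).astype(float)
# rear edge: per column subpixel crossing from bottom up
def sub(a,th):
    i=np.where(a>th)[0]; return i
P=[]
for u in range(264,290):
    col=g[150:180,u]; i=np.where(col>170)[0].max(); 
    f=i+(col[i]-170)/(col[i]-col[i+1]) ; P.append((u,150+f))
X=plane("top",P,0.026); a=np.polyfit(X[:,1],X[:,0],1); th=-np.arctan(a[0]); print("rear edge angle",np.degrees(th),"resid mm",1e3*(X[:,0]-np.polyval(a,X[:,1])).std())
# side edges
S={}
for nm,dr in(("L",1),("R",-1)):
    Q=[]
    for v in range(148,160):
        row=g[v]; c=276
        u=c
        while row[u]>170: u-=dr
        Q.append((u+dr*(170-row[u])/(row[u+dr]-row[u]),v))
    S[nm]=plane("top",Q,0.026)
# fence frame from initial image, front face base+top: refit using gradient of same picture (p0) top edge
ay=np.array([-np.sin(th),np.cos(th)]);ax=np.array([ay[1],-ay[0]])
r=(X[:,:2]@ax).mean(); L=(S["L"][:,:2]@ay).mean();R=(S["R"][:,:2]@ay).mean()
print("rear x'",r,"centre x' (r+.049)",r+.049,"ends",L,R,"len",L-R)
c=ax*(r+.049)+ay*(L+R)/2; print("centre",c)
# fence: from both cameras
for n,I in(("top",0),("scene",0)):
    z=np.load(n+"0.npz");W=cloud(n,z["d"])
    m=(W[...,2]>.028)&(W[...,2]<.045)&(W[...,0]>.62)&(W[...,0]<.78)&(W[...,1]>-.16)&(W[...,1]<.08)
    q=W[m]; s=q[:,:2]@ay;x=q[:,:2]@ax; print(n,"fence x' min",np.percentile(x,[2,10,50]),"ends",s.min(),s.max(),"mid",(s.min()+s.max())/2)
# same measure for billet by depth
for n in("top","scene"):
    z=np.load(n+"13.npz");W=cloud(n,z["d"]);pp=z["p"]
    m=(W[...,2]>.018)&(W[...,2]<.0315)&(pp.min(2)>190)&(W[...,0]>.55)&(W[...,0]<.71)&(W[...,1]>-.16)&(W[...,1]<.04)
    m=cv2.morphologyEx(m.astype(np.uint8),cv2.MORPH_OPEN,np.ones((3,3),np.uint8))>0
    q=W[m];x=q[:,:2]@ax;s=q[:,:2]@ay; print(n,"billet x'",np.percentile(x,[.5,99.5]),"ends",np.percentile(s,[.5,99.5]),"z",np.median(q[:,2]),cv2.minAreaRect((q[:,:2]*1000).astype(np.float32)))
# bystanders moved?
W0=cloud("top",np.load("top0.npz")["d"]);W1=cloud("top",np.load("top13.npz")["d"])
for nm,(u,v) in dict(wheel=(225,164),spacer=(323,145),offcut=(228,188),can=(142,197),wrench=(379,200),bin=(130,158),brush=(373,147)).items():
    o=[]
    A=p0[v-22:v+22,u-22:u+22].astype(int);B=p[v-22:v+22,u-22:u+22].astype(int); print(nm,"mean abs diff",abs(A-B).mean().round(1))
s0,s1=np.load("scene0.npz")["p"].astype(int),np.load("scene13.npz")["p"].astype(int)
for nm,(u,v) in dict(wheel=(300,197),spacer=(187,249),offcut=(283,183),can=(357,145),wrench=(96,222),bin=(397,172),brush=(111,272)).items():
    print("scene",nm,abs(s0-s1)[v-15:v+15,u-15:u+15].mean().round(1))
```

```text
rear edge angle 9.924012434482034 resid mm 0.5446284510235863
rear x' 0.576089859187861 centre x' (r+.049) 0.6250898591878611 ends -0.10150441111860788 -0.23596796311457915 len 0.13446355199597126
centre [ 0.64481708 -0.05848222]
top fence x' min [0.67503603 0.67605896 0.68055185] ends -0.2573404600897093 -0.08108632886862499 mid -0.16921339447916714
scene fence x' min [0.67607729 0.67827468 0.68510169] ends -0.25699885723808 -0.07758850694092159 mid -0.1672936820895008
top billet x' [0.57875829 0.67356932] ends [-0.23696439 -0.10018723] z 0.02476872819392234 ((646.4191284179688, -57.85559844970703), (97.03937530517578, 138.2366180419922), 9.860922813415527)
scene billet x' [0.58095649 0.66926181] ends [-0.23351443 -0.0991048 ] z 0.027412703543303205 ((643.8169555664062, -56.23860168457031), (91.6619873046875, 138.06573486328125), 11.053262710571289)
wheel mean abs diff 14.7
spacer mean abs diff 2.1
offcut mean abs diff 15.2
can mean abs diff 1.6
wrench mean abs diff 1.7
bin mean abs diff 1.6
brush mean abs diff 1.7
scene wheel 2.1
scene spacer 1.8
scene offcut 1.6
scene can 1.5
scene wrench 1.7
scene bin 1.8
scene brush 1.6
```

View pics/t13c.png

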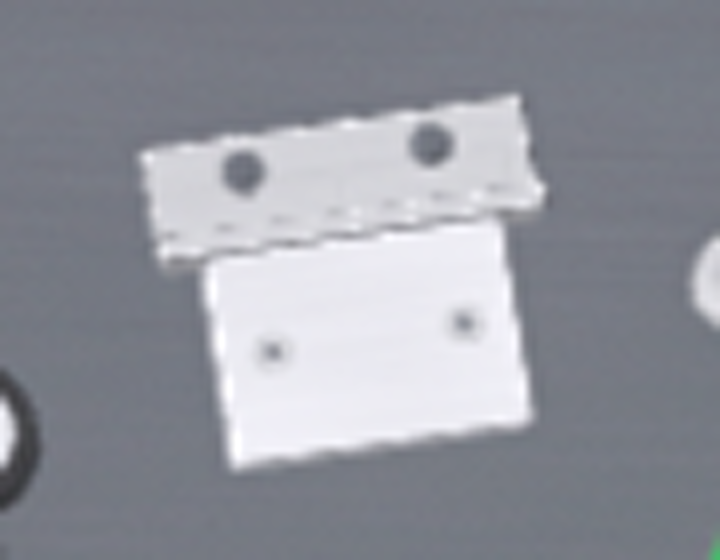

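Fence frame: billet centre x is about -50 mm, y about 0, parallel to within a degree, flat on the bench, and the gap is uniform. The scene view shows every bystander unchanged. The wheel and offcut differences in the top view come from the arm's occlusion. Handing in.

Run:
```python
from bench import ticket,state
print(state()['time_s'],state()['joint_vel'].round(3)); print(ticket.close_job())
```

```text
12.9 [ 0.036 -0.003  0.039  0.005  0.006  0.005  0.003]
the job is handed in; nothing more can be done
None
```

The billet now lies with a long side flat against the fence, and I handed the job in at 12.9 s of the 51 s allowed. I pushed its rear long face with both open fingertips along an arc until it had turned about 46°. Then I pushed it straight to the fence until the force rose to 27 N, backed off and moved clear.

**Last checks:**
- **Position:** the billet's centre is about 50 mm in front of the fence face (49 is dead flush) and within about 2 mm of the middle. Its height is unchanged.
- **Angle:** the long side is parallel within about 1° by the top view. The scene-camera depth fit gave 1.1° more turn than the top view (11.05° against 9.9°), but part of that view is hidden behind the fence.
- **Bystanders:** none has moved in the scene view. In the top view the arm hides the wheel and offcut, so I could not confirm those two there.

**One disagreement:** the open fingertips end about 25 mm above the stated TCP. Because of that, my first approach slid over the top of the billet, with no force felt and no movement seen. I measured the offset with the depth camera and lowered the tool before pushing.

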